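Angle the case-holder strip past the latch post and shut the bay gate

ROBOT

A 6-joint arm with a two-finger parallel gripper is mounted at the origin on the work surface. World frame = base frame: x ahead of the robot, y to its left, z up, the work surface at z = 0. Lengths are in m, angles in rad, forces in N, time in s.
With the tool pointing down it reaches from about 0.2 to 0.875 m from the base axis. Payload 3.4 kg.
Tool frame: the origin (TCP) lies midway between the tips of the shut fingers; the grasp point (between the pads) lies 19 mm behind it; z points along the fingers, y is the direction in which the jaws open and shut (so a half turn about z gives the same grasp; the last joint's range is limited). The gripper opens to 94 mm and grips with 3 to 60 N. Pads are 16 mm wide; open, the fingers measure 119 mm over their backs; the gripper's body (75 mm by 177 mm) begins 78 mm behind the grasp point.
Start: joints at [0.99, 0.276, 1.505, -0, 1.361, -0.121], TCP at [0.255, 0.515, 0.205] pointing down, gripper open.
Joint ranges: [-2.89, 2.89], [-0.75, 2.08], [0.22, 2.7], [-1.18, 4.32], [0.11, 2.71], [-2.7, 2.7]. Speed limits (rad/s): [2.57, 2.57, 3.14, 3.14, 3.14, 3.14].

INTERFACE

Orientations are given as a 3x3 rotation matrix whose columns are the frame's x, y, z axes.
In Python, from bench import observe, grab_frame, calibration, sign_off gives the robot as it stands.
- The arm moves only by the tool move_arm, never from a script. Its argument "commands" is a list of rows, each a list of 7 numbers: the shift along the tool's x, y, z in units of 1000 mm (1.0 is 1000 mm), then the turn, a rotation vector about the tool's x, y, z in units of 360 degrees (1.0 is 360 degrees), then the opening, from 0 (shut) to 1 (fully open). In form: [[tx, ty, tz, rx, ry, rz, fingers], ...]. A call has 1 to 8 rows; each row is the pose to reach, as a shift and turn from the pose commanded when the call began, along the tool's axes at that moment, turning the shorter way round; what a row does not reach only later rows make up. A row lasts 1/12 s, in which the tool goes at most 41.7 mm and 7.16 degrees, less where a joint would pass 70% of its speed; a pose out of reach is approached as far as the arm can. A call with a number of a shift or a turn outside -1 to 1 is refused whole. A call with a gripper value outside its range is refused whole. The fingers move at their own pace and stop on an object; the grip force is fixed at half the most. Time passes only in rows, so rows that repeat a pose let the fingers close. It gives the time, the measured TCP pose, the force and the opening at its end, in the units of the state.
- observe(): the state, without advancing time (a new reading comes with each control period).
- grab_frame(name): name is "side" or "top"; returns the picture (400x640x3 uint8, red, green, blue); there is no depth.
- calibration(name): a dict with "intrinsics" (3x3 intrinsics, pixels), "R" (3x3) and "t" (3): a world point X has camera coordinates R X + t. Camera axes: x right, y down, z forward; pixel columns grow to the right and rows downward; lengths in m; the calibration is good to about 2 mm. A picture is of the moment at which its call begins. calibration takes no time and is no camera call.
- sign_off(): hands the job in, once; it reports no verdict.
The state is a dict: "time": time; "joint_positions": joint angles; "joint_velocities": joint speeds; "joint_torque": joint torques, N m; "eef_pos": TCP position; "tcp_rot": TCP orientation; "wrist_force": force on the tool from outside, world axes, zero at the start; "wrist_torque": the same for the moment, N m; "finger_gap": finger opening in m.
Only numpy, scipy, OpenCV 4.12 (cv2) and the standard library are available. Lean on these libraries where they do the work, as an engineer would, in place of code of your own. Each camera call takes 0.05 s, during which the arm holds its last target. There are 200 camera calls.

TASK

Push the long grey case-holder strip across the bench into the bay of the parts shelf: the bay's mouth is narrower than the strip, so angle one end in behind the upright post first, then push the other end in. When the whole strip lies inside, swing the little gate shut against the post. Only push with the fingertips: the strip stays flat on the bench and is never picked up, and the watch, the steel cup and the crown tube tool stay where they are.

Things in the scene. Friction and masses are not known exactly. Their poses are not given: they have to be found in the camera images.
- bay: Fixed three-sided bay of aluminium walls (30 mm high, 6 mm thick) open towards the robot, with a low grey parts shelf (up to 34 mm high with its tins) behind it. No floor of its own: the bench is its floor. Origin on the bench at the middle of the mouth; its x axis points into the bay, its y axis to the left along the mouth, z up. Inside: x from 0 (mouth) to 95 mm (back wall), y from -135 mm to +135 mm. Its place and yaw vary.
- post (a point): Foot (on the bench) of the fixed upright steel latch post, 16 mm diameter and 58 mm high, standing in the mouth; in the bay's frame at x -4 mm, y +55 mm. The free mouth from the post to the right wall is 182 mm; between post and left wall it is only 72 mm. A thin 26 mm disc at its foot is only for looks.
- gate (a joint): Hinge angle of the small aluminium gate (178 mm long, 5 mm thick, from 4 to 30 mm above the bench), turning about a vertical hinge at the right end of the mouth. 0 rad = shut, lying along the mouth (bay's y) with its tip at the post; it grows as the gate swings out towards the robot and round to the right, counter-clockwise from above; stop at 3.0 rad. It stands at 2.5 to 2.85 rad at first; light friction (0.02 N m), stays where it is left.
- hinge (a point): Foot of the gate's hinge axis on the bench: 10 mm pin, 36 mm high; in the bay's frame at x -4 mm, y -139 mm.
- gate_tip (a point): Middle of the gate's free end edge, 180 mm from the hinge axis and 17 mm above the bench.
- holder: Loose case-holder strip of grey polymer with five round dark nests on top: a bar 200 mm long (its y axis), 28 mm wide (its x axis), 22 mm high, about 130 g. Origin at the centre of its underside. It starts flat on the bench in front of the bay, roughly parallel to the mouth, its +y end to the left.
- holder_left (a point): Middle of the strip's +y end face, 11 mm above its underside; starts on the left.
- holder_right (a point): Middle of the strip's -y end face, 11 mm above its underside; starts on the right.
- watch: Titanium dive watch lying dial up with its bracelet open and flat: 172 mm long along its x, case 42 mm across and 14 mm high (26 mm from the case centre to the tip of the crown on its -y side). Origin under the case. To be left alone.
- cup: Steel pressure tester cup, open at the top, 76 mm across and 66 mm high. Origin at the centre of its underside. To be left alone.
- tube_tool: Chrome crown tube tool lying flat along its x, 108 mm long and 14 mm thick. Origin on the bench under its middle. To be left alone.
Things that resemble listed ones, but are neither listed nor needed, are in the scene too. Of the things shaped like the holder, the grey one is meant.

How it is judged:
On the way, in this order (a step that is already met when the one before it is completed fails the run):
1. one end of the strip is in behind the post while the other end is not yet inside (y of holder_left in the frame of bay above 0.06 m and x of holder_left in the frame of bay above 0.012 m and x of holder_right in the frame of bay below 0.012 m), for 0.05 s.
2. the whole strip lies inside the bay, flat on the bench (x of holder_left in the frame of bay between 0.012 and 0.1 m and x of holder_right in the frame of bay between 0.012 and 0.1 m and y of holder in the frame of bay between -0.045 and 0.045 m and height (world z) of holder below 0.006 m), for 0.2 s.
At the end, for the whole second after the job is handed in: The whole strip lies flat on the bench inside the bay, behind the mouth line (both end centres at least 12 mm inside the mouth), at rest, and the gate is shut to within 0.1 rad (all of step 2 and linear speed of holder below 0.01 m/s and angular speed of holder below 0.1 rad/s and value of joint gate below 0.1 rad and velocity of joint gate between -0.05 and 0.05 rad/s); the robot touches nothing.
It fails at once if the strip is lifted off the bench or tipped (height (world z) of holder above 0.012 m or angle between holder's own z axis and vertical above 0.3 rad).
It fails at once if the watch, the cup or the crown tube tool is moved (distance of any of watch, cup, tube_tool from where it was at the start of the episode above 0.015 m).
It also fails if it takes over 72 s, if anything falls off the work surface, if the arm or the gripper's body presses on something with over 40 N, if the wrist force passes 120 N, or if a joint passes its speed limit or range.

## Working session

There is one attempt and no reset: what is moved stays moved. The work goes in short steps, Python scripts to look and compute and a tool call to move; the robot and the scene stay as the last step left them, time stands still between calls to the robot, and variables do not carry over. Pictures are saved under pics/ and viewed, about 8 in all and at most 12, crops included, and the job is handed in when it is done.

Besides the shell and the picture viewer there is one more tool, called after "Request:" as name(argument=value, ...) on one line, values as JSON. move_arm: Moves the arm, as the interface text tells. Shifts and turns lie within -1 to 1; 1 stands for 1000 mm of shift or 360 degrees of turn. Its arguments: {"type":"object","properties":{"commands":{"type":"array"}},"required":["commands"]}

```bash
mkdir -p pics; cat > h.py <<'E'
import numpy as np, cv2
from bench import observe, grab_frame, calibration, sign_off
def snap(name,out):
    im=grab_frame(name); cv2.imwrite('pics/'+out,im[:,:,::-1]); return im
def ray(name,px,z):
    c=calibration(name);K=np.array(c['intrinsics']);R=np.array(c['R']);t=np.array(c['t'])
    d=R.T@np.linalg.solve(K,np.array([px[0],px[1],1.]));o=-R.T@t
    return o+d*(z-o[2])/d[2]
def proj(name,X):
    c=calibration(name);K=np.array(c['intrinsics']);p=K@(np.array(c['R'])@np.array(X)+np.array(c['t']));return p[:2]/p[2]
E
python3 - <<'E'
from h import *
snap('top','t0.png');snap('side','s0.png')
s=observe();print(s['time'],s['eef_pos'],s['tcp_rot'],s['finger_gap'])
for n in('top','side'):
    c=calibration(n);print(n,-np.array(c['R']).T@np.array(c['t']))
E
```

```text
0.1 [0.25492683 0.51484325 0.20470029] [[-8.96132020e-01  4.43786729e-01 -8.61926831e-04]
 [ 4.43787535e-01  8.96130986e-01 -1.37097747e-03]
 [ 1.63977733e-04 -1.61108920e-03 -9.99998689e-01]] 0.09407093981580605
top [ 0.40319472 -0.005117    1.09665714]
side [-0.0578     -0.57330944  0.84715206]
```

View pics/t0.png

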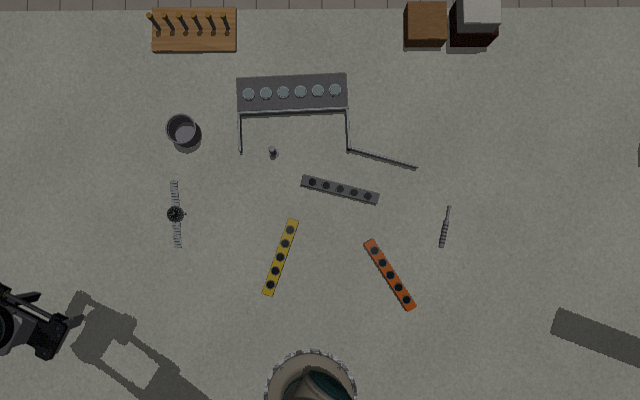

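View pics/s0.png

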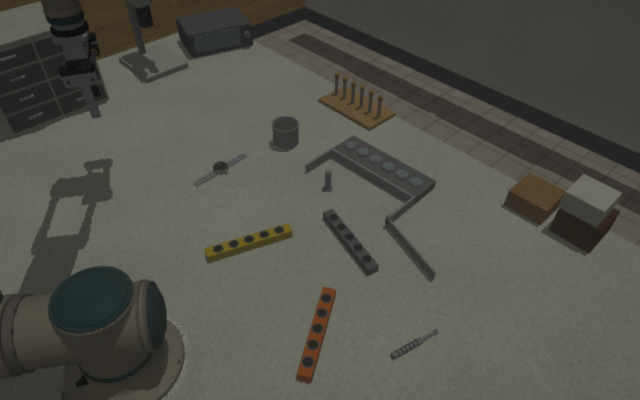

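Top view: the candidates are the grey strip (340,190), the yellow one (281,257) and the orange one (388,275), so grey is meant. The bay's mouth runs about (241,152)–(348,150), with the post at (272,152) and the gate from (348,150) to (417,168). The cup is at (183,130), the watch at (176,214) and the tool at (445,227). I'll check this in one close crop and measure.

```bash
python3 - <<'E'
from h import *
im=cv2.imread('pics/t0.png')
c=im[60:220,220:430]
cv2.imwrite('pics/c0.png',cv2.resize(c,None,fx=3.75,fy=3.75,interpolation=cv2.INTER_CUBIC))
hsv=cv2.cvtColor(im,cv2.COLOR_BGR2HSV);g=cv2.cvtColor(im,cv2.COLOR_BGR2GRAY)
m=((g<100)*255).astype(np.uint8); m=cv2.morphologyEx(m,cv2.MORPH_CLOSE,np.ones((3,3)))
for k in cv2.findContours(m,cv2.RETR_EXTERNAL,cv2.CHAIN_APPROX_SIMPLE)[0]:
    if cv2.contourArea(k)>30:
        r=cv2.minAreaRect(k); b=cv2.boxPoints(r)
        if 60<r[0][1]<320: print(np.round(r[0]),np.round(r[1]),round(r[2]),[np.round(ray('top',p,.022)[:2],3).tolist() for p in b])
E
```

```text
[389. 275.] [82. 14.] 57 [[0.378, -0.129], [0.396, -0.158], [0.225, -0.266], [0.207, -0.238]]
[280. 257.] [12. 81.] 20 [[0.258, 0.121], [0.447, 0.054], [0.437, 0.024], [0.248, 0.093]]
[445. 226.] [ 6. 43.] 11 [[0.37, -0.319], [0.476, -0.343], [0.472, -0.359], [0.367, -0.335]]
[176. 214.] [67. 19.] 90 [[0.541, 0.359], [0.54, 0.311], [0.372, 0.308], [0.372, 0.356]]
[339. 190.] [80. 14.] 14 [[0.523, 0.025], [0.557, 0.016], [0.506, -0.178], [0.472, -0.169]]
[273. 152.] [13.  9.] 81 [[0.625, 0.105], [0.629, 0.081], [0.595, 0.076], [0.591, 0.099]]
[184. 133.] [41. 32.] 49 [[0.676, 0.384], [0.729, 0.323], [0.648, 0.253], [0.595, 0.314]]
[328. 116.] [189.  91.] 5 [[0.609, 0.203], [0.845, 0.183], [0.796, -0.301], [0.562, -0.274]]
```

View pics/c0.png

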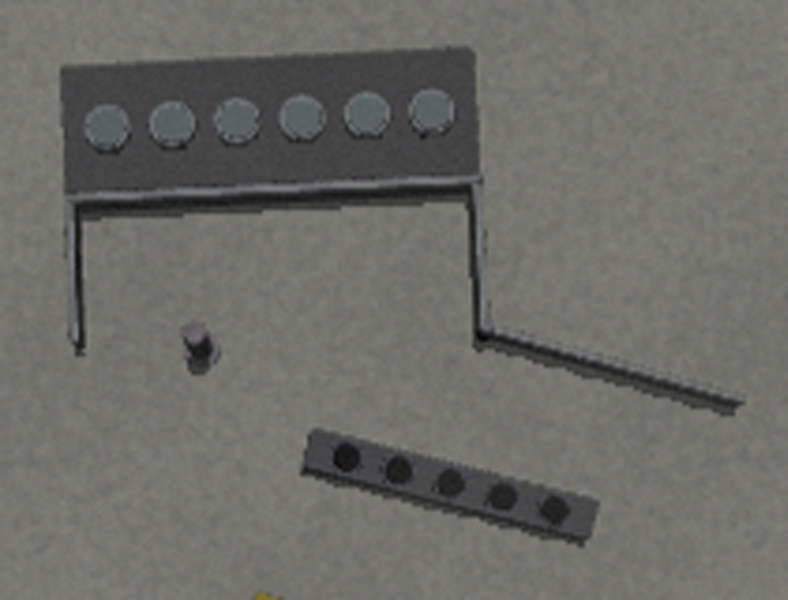

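The crop confirms the grey strip with five dark nests (crop (305,450)–(595,515)). The post top is at (195,330), the hinge at (483,330) and the gate tip at (742,402). Next I'll build the bay frame from these.

```bash
python3 - <<'E'
from h import *
f=lambda u,v,z:ray('top',(220+u/3.75,60+v/3.75),z)[:2]
post=f(196,330,.058);hinge=f(483,330,.036);tip=f(741,402,.03)
bl=f(72,197,.03);br=f(476,180,.03);fl=f(73,340,.03)
print('post',post,'hinge',hinge,'d',np.linalg.norm(post-hinge),'tip',tip,np.linalg.norm(tip-hinge))
print('bl',bl,'br',br,np.linalg.norm(bl-br),'fl',fl,np.linalg.norm(fl-bl))
d1=post-hinge;d2=bl-br
for d in(d1,d2):print('yaw',np.arctan2(-d[0],d[1]))
yaw=np.mean([np.arctan2(-d[0],d[1]) for d in (d1,d2)])
R=np.array([[np.cos(yaw),-np.sin(yaw)],[np.sin(yaw),np.cos(yaw)]])
o=((post-R@[-.004,.055])+(hinge-R@[-.004,-.139]))/2
print('bay',o,yaw)
# side post check
print('sidepost foot',ray('side',(327,190),0)[:2], 'proj side', proj('side',[*post,.058]),proj('side',[*post,0]))
cs=[f(*p,.022) for p in((313,430),(598,500),(587,537),(304,467))]
for n,p in zip(['Lback','Rback','Rfront','Lfront'],cs):print(n,p,'bay',R.T@(p-o))
for n,p in(('bl',bl),('br',br),('fl',fl),('post',post),('hinge',hinge),('tip',tip)):print(n,R.T@(p-o))
E
```

```text
post [0.61368949 0.08963417] hinge [ 0.61716088 -0.09986392] d 0.18952987521430814 tip [ 0.568832   -0.27225237] 0.17903480249034107
bl [0.71060451 0.17608294] br [ 0.72076078 -0.0967293 ] 0.2730012181311272 fl [0.61300233 0.17477753] 0.09761090149389434
yaw 0.018316799358214005
yaw 0.03721089740248208
bay [0.61825771 0.03697998] 0.027763848380348045
sidepost foot [0.60585486 0.0872321 ] proj side [328.99868612 170.86922563] [328.52811532 188.1502764 ]
Lback [0.55249441 0.01400789] bay [-0.06637567 -0.02113763]
Rback [ 0.50427412 -0.17704958] bay [-0.11988119 -0.21078285]
Rfront [ 0.47942307 -0.16931368] bay [-0.14450791 -0.20236007]
Lfront [0.52747413 0.02014323] bay [-0.09121599 -0.01431009]
bl [0.09617274 0.13648578]
br [ 0.09875176 -0.13650326]
fl [-0.00142805  0.13789033]
post [-0.00310476  0.05276071]
hinge [-0.00489524 -0.13676071]
tip [-0.05799105 -0.3077411 ]
```

```bash
cat >> h.py <<'E'
def rows(*P):
    """world targets (x,y,z,yaw of jaw axis) -> tool shifts/turns in move units"""
    s=observe();R=np.array(s['tcp_rot']);p=np.array(s['eef_pos']);y0=np.arctan2(-R[0,1],R[1,1])
    print('t',round(s['time'],2),'tcp',p.round(4),'yaw',round(y0,3),'F',np.round(s['wrist_force'],1),'gap',round(s['finger_gap'],3))
    for x,y,z,a in P:
        d=R.T@(np.array([x,y,z])-p);da=(a-y0+np.pi/2)%np.pi-np.pi/2
        print(np.round(d,4).tolist(),'rz',round(-da/2/np.pi,4))
O=np.array([.618,.037]);YAW=.03;RB=np.array([[np.cos(YAW),-np.sin(YAW)],[np.sin(YAW),np.cos(YAW)]])
def bay(p):return RB.T@(np.array(p)[:2]-O)
def world(p):return RB@np.array(p)+O
E
python3 -c "
from h import *
rows((.477,-.068,.1,-.248),(.477,-.068,.007,-.248))"
```

```text
t 0.1 tcp [0.2549 0.5148 0.2047] yaw -0.46 F [ 0.1 -0.3 -0.7] gap 0.094
[-0.4577, -0.4236, 0.1053] rz -0.0337
[-0.4577, -0.4234, 0.1983] rz -0.0337
```

Request:
move_arm(commands=[[-0.458,-0.424,0.105,0,0,-0.0337,1],[-0.458,-0.424,0.105,0,0,-0.0337,1],[-0.458,-0.424,0.105,0,0,-0.0337,1],[-0.458,-0.424,0.105,0,0,-0.0337,1],[-0.458,-0.424,0.105,0,0,-0.0337,1],[-0.458,-0.424,0.105,0,0,-0.0337,1],[-0.458,-0.424,0.105,0,0,-0.0337,1],[-0.458,-0.424,0.105,0,0,-0.0337,1]])

```text
time: 0.77
eef_pos: [0.372, 0.2069, 0.1499]
tcp_rot: [[-0.97, 0.245, 0.0], [0.245, 0.97, 0.0], [-0.0, 0.0, -1.0]]
wrist_force: [0.6, 0.9, -0.4]
finger_gap: 0.0939
```

```bash
python3 -c "
from h import *
rows((.477,-.068,.1,-.248),(.477,-.068,.007,-.248))"
```

```text
t 0.77 tcp [0.372  0.2069 0.1499] yaw -0.247 F [ 0.6  0.9 -0.4] gap 0.094
[-0.1692, -0.2408, 0.0499] rz 0.0001
[-0.1691, -0.2408, 0.1429] rz 0.0001
```

Request:
move_arm(commands=[[-0.169,-0.241,0.05,0,0,0,1],[-0.169,-0.241,0.05,0,0,0,1],[-0.169,-0.241,0.05,0,0,0,1],[-0.169,-0.241,0.05,0,0,0,1],[-0.169,-0.241,0.05,0,0,0,1],[-0.169,-0.241,0.05,0,0,0,1],[-0.169,-0.241,0.05,0,0,0,1],[-0.169,-0.241,0.05,0,0,0,1]])

```text
time: 1.43
eef_pos: [0.479, -0.0721, 0.0992]
tcp_rot: [[-0.968, 0.25, 0.001], [0.25, 0.968, -0.003], [-0.002, -0.002, -1.0]]
wrist_force: [0.4, 0.5, -0.1]
finger_gap: 0.0938
```

```bash
python3 - <<'E'
from h import *
rows((.477,-.068,.1,-.248),(.477,-.068,.007,-.248))
a=snap('top','t1.png');b=snap('side','s1.png')
v=np.hstack([cv2.resize(a[80:260,200:440],None,fx=2,fy=2),cv2.resize(b[130:310,240:400],None,fx=2,fy=2)])
cv2.imwrite('pics/v1.png',v[:,:,::-1])
E
```

```text
t 1.43 tcp [ 0.479  -0.0721  0.0992] yaw -0.252 F [ 0.4  0.5 -0.1] gap 0.094
[0.003, 0.0035, -0.0008] rz -0.0007
[0.0032, 0.0037, 0.0922] rz -0.0007
```

View pics/v1.png

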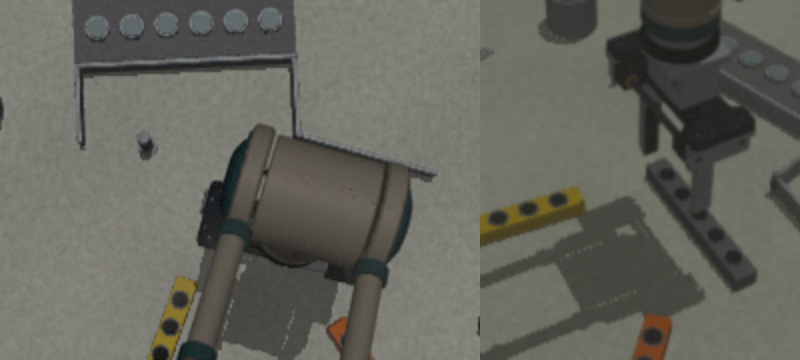

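The top view is hidden by the arm. The side view shows the open fingers over the robot side of the grey strip, and they are to come down just in front of it. Lowering now.

Request:
move_arm(commands=[[0.006,0.003,0.04,0,0,0,1],[0.006,0.003,0.07,0,0,0,1],[0.006,0.003,0.092,0,0,0,1],[0.006,0.003,0.092,0,0,0,1],[0.006,0.003,0.092,0,0,0,1]])

```text
time: 1.95
eef_pos: [0.4702, -0.0602, 0.0079]
tcp_rot: [[-0.97, 0.244, -0.003], [0.244, 0.97, 0.001], [0.003, 0.001, -1.0]]
wrist_force: [1.1, 1.4, -0.4]
finger_gap: 0.0937
```

```bash
python3 -c "
from h import *
rows((.492,-.072,.007,-.248),(.543,-.089,.007,-.42))"
```

```text
t 1.95 tcp [ 0.4702 -0.0602  0.0079] yaw -0.246 F [ 1.1  1.4 -0.4] gap 0.094
[-0.024, -0.0061, 0.0009] rz 0.0002
[-0.0776, -0.0101, 0.0007] rz 0.0276
```

Request:
move_arm(commands=[[-0.012,-0.003,0.001,0,0,0,1],[-0.024,-0.006,0.001,0,0,0,1],[-0.033,-0.007,0.001,0,0,0.005,1],[-0.042,-0.008,0.001,0,0,0.01,1],[-0.051,-0.009,0.001,0,0,0.015,1],[-0.06,-0.009,0.001,0,0,0.02,1],[-0.069,-0.01,0.001,0,0,0.024,1],[-0.078,-0.01,0.001,0,0,0.0276,1]])

```text
time: 2.62
eef_pos: [0.5471, -0.0917, 0.0086]
tcp_rot: [[-0.912, 0.411, 0.003], [0.411, 0.912, -0.001], [-0.003, 0.0, -1.0]]
wrist_force: [-0.2, 0.4, 1.0]
finger_gap: 0.0942
```

```bash
python3 - <<'E'
from h import *
rows((.543,-.089,.007,-.42),(.52,-.08,.007,-.42),(.52,-.08,.08,-.42))
b=snap('side','s2.png')
cv2.imwrite('pics/v2.png',cv2.resize(b[130:310,240:460],None,fx=3,fy=3)[:,:,::-1])
E
```

```text
t 2.62 tcp [ 0.5471 -0.0917  0.0086] yaw -0.423 F [-0.2  0.4  1. ] gap 0.094
[0.0049, 0.0008, 0.0015] rz -0.0005
[0.0295, -0.0004, 0.0015] rz -0.0005
[0.0293, -0.0004, -0.0715] rz -0.0005
```

View pics/v2.png

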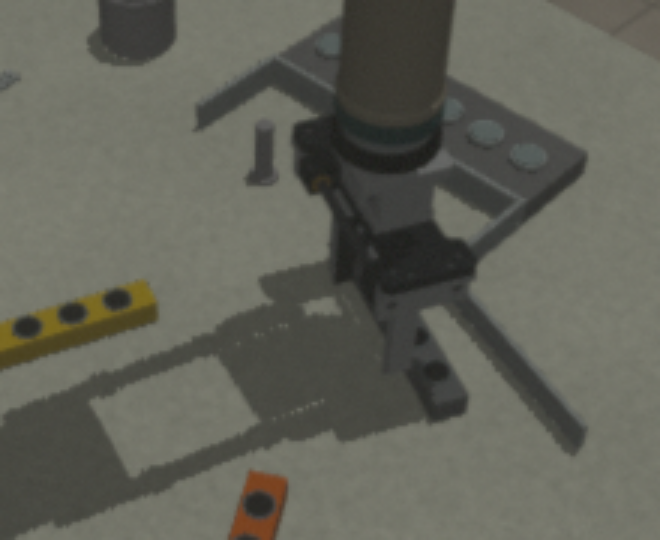

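The strip followed the fingers squarely; its right end is near crop (448,392), clear of the gate. Next I back off, lift, shut and turn a quarter to push on the right end face along the strip.

```bash
python3 - <<'E'
from h import *
print('right end top',ray('side',(240+448/3,130+390/3),.018), observe()['joint_positions'])
rows((.515,-.219,.1,1.148))
E
```

```text
right end top [ 0.53243482 -0.18298517  0.018     ] [-2.91547729e-01  4.26418102e-01  1.82265055e+00  1.76114943e-04
  8.86440587e-01 -1.43846493e+00]
t 2.67 tcp [ 0.5495 -0.0924  0.0085] yaw -0.424 F [ 1.8 -0.8 -0.3] gap 0.094
[-0.0212, -0.1295, -0.0915] rz 0.2498
```

Request:
move_arm(commands=[[0.025,0,0,0,0,0,1],[0.025,0,-0.035,0,0,0,1],[0.025,0,-0.07,0,0,0,0.5],[0.025,-0.03,-0.09,0,0,-0.02,0],[0.025,-0.06,-0.09,0,0,-0.04,0],[0.025,-0.09,-0.09,0,0,-0.06,0],[0.025,-0.12,-0.09,0,0,-0.08,0],[0.025,-0.13,-0.09,0,0,-0.1,0]])

```text
time: 3.33
eef_pos: [0.4683, -0.2027, 0.0982]
tcp_rot: [[-0.979, -0.205, 0.001], [-0.205, 0.979, -0.003], [-0.001, -0.003, -1.0]]
wrist_force: [0.5, 0.7, -0.3]
finger_gap: 0.0574
```

```bash
python3 - <<'E'
from h import *
rows((.516,-.221,.1,1.147),(.516,-.221,.008,1.147))
E
```

```text
t 3.33 tcp [ 0.4683 -0.2027  0.0982] yaw 0.207 F [ 0.5  0.7 -0.3] gap 0.057
[-0.0429, -0.0277, -0.0016] rz -0.1496
[-0.0429, -0.0274, 0.0904] rz -0.1496
```

Request:
move_arm(commands=[[-0.043,-0.028,0,0,0,-0.02,0],[-0.043,-0.028,0,0,0,-0.04,0],[-0.043,-0.028,0,0,0,-0.06,0],[-0.043,-0.028,0,0,0,-0.08,0],[-0.043,-0.028,0,0,0,-0.1,0],[-0.043,-0.028,0,0,0,-0.12,0],[-0.043,-0.028,0,0,0,-0.14,0],[-0.043,-0.028,0,0,0,-0.15,0]])

```text
time: 4.0
eef_pos: [0.5271, -0.1768, 0.0849]
tcp_rot: [[-0.615, -0.788, -0.03], [-0.774, 0.61, -0.17], [0.153, -0.081, -0.985]]
wrist_force: [0.6, 0.3, 0.1]
finger_gap: 0.004
```

```bash
python3 - <<'E'
from h import *
rows((.516,-.221,.1,1.147),(.516,-.221,.008,1.147))
a=snap('top','t3.png');b=snap('side','s3.png')
v=np.hstack([cv2.resize(a[80:260,220:420],None,fx=2,fy=2),cv2.resize(b[130:310,270:450],None,fx=2,fy=2)])
cv2.imwrite('pics/v3.png',v[:,:,::-1])
E
```

```text
t 4.0 tcp [ 0.5271 -0.1768  0.0849] yaw 0.912 F [0.6 0.3 0.1] gap 0.004
[0.0433, -0.0194, -0.007] rz -0.0374
[0.0293, -0.0119, 0.0836] rz -0.0374
```

View pics/v3.png

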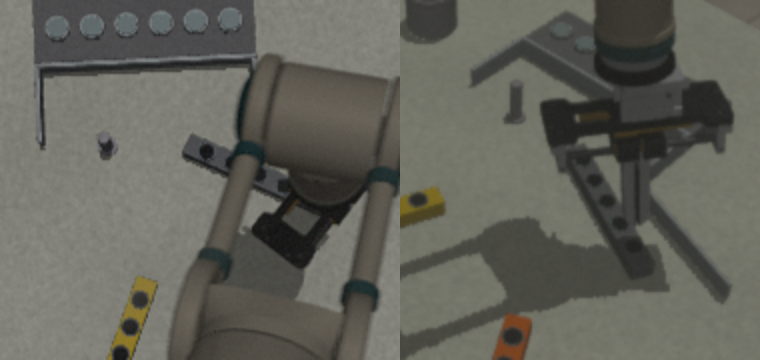

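The top crop shows the strip's left end at about (188,146), pointing behind the post. The side crop shows its right end at about (635,262). The tool is tilted about 10°, so I'm checking the joints.

```bash
python3 - <<'E'
from h import *
s=observe();print(np.round(s['joint_positions'],3),np.round(s['joint_velocities'],3))
for u,v in((194,136),(183,153)):print(bay(ray('top',(220+u/2,80+v/2),.022)),ray('top',(220+u/2,80+v/2),.022))
for u,v in((624,265),(653,250)):print('R',ray('side',(270+(u-400)/2,130+v/2),.022))
rows()
R=np.array(s['tcp_rot']);Ra=np.array([[-.41,-.912,0],[-.912,.41,0],[0,0,-1.]])
from scipy.spatial.transform import Rotation as T
print(T.from_matrix(R.T@Ra).as_rotvec()/2/np.pi, R.T@(np.array([.516,-.221,.1])-s['eef_pos']))
E
```

```text
[-0.328  0.34   1.751 -0.198  1.036 -2.704] [-0.032  0.    -0.028  0.014  0.008  0.002]
[ 0.00067373 -0.05757694] [ 0.62040048 -0.02053082  0.022     ]
[-0.02058379 -0.04289024] [ 0.59871199 -0.00648836  0.022     ]
R [ 0.51268051 -0.17858718  0.022     ]
R [ 0.55188342 -0.18635314  0.022     ]
t 4.1 tcp [ 0.5258 -0.1757  0.0843] yaw 0.911 F [-0.1  0.9  0.6] gap 0.001
[-0.00950817 -0.02574694 -0.03863551] [ 0.04349307 -0.02122099 -0.00750324]
```

```bash
cat >> h.py <<'E'
from scipy.spatial.transform import Rotation as T
def rows(*P):
    s=observe();R=np.array(s['tcp_rot']);p=np.array(s['eef_pos']);y0=np.arctan2(-R[0,1],R[1,1])
    print('t',round(s['time'],2),'tcp',p.round(4),'yaw',round(y0,3),'z',R[:,2].round(3),'F',np.round(s['wrist_force'],1),'gap',round(s['finger_gap'],3),'j6',round(s['joint_positions'][5],2))
    for x,y,z,a in P:
        Rt=np.array([[-np.cos(a),-np.sin(a),0],[-np.sin(a),np.cos(a),0],[0,0,-1]])
        print((R.T@(np.array([x,y,z])-p)).round(4).tolist(),(T.from_matrix(R.T@Rt).as_rotvec()/2/np.pi).round(4).tolist())
E
python3 -c "
from h import *
rows((.515,-.225,.11,.7),(.515,-.225,.11,-.1),(.515,-.225,.11,-1.9))"
```

```text
t 4.1 tcp [ 0.5258 -0.1757  0.0843] yaw 0.911 z [-0.032 -0.168 -0.985] F [-0.1  0.9  0.6] gap 0.001 j6 -2.7
[0.0487, -0.0237, -0.0167] [-0.015, -0.023, 0.0325]
[0.0487, -0.0237, -0.0167] [-0.0237, -0.016, 0.1595]
[0.0487, -0.0237, -0.0167] [-0.0371, 0.0118, 0.4449]
```

Request:
move_arm(commands=[[0.049,-0.024,-0.017,-0.015,-0.023,0.0325,0],[0.049,-0.024,-0.017,-0.0237,-0.016,0.1595,0],[0.049,-0.024,-0.017,-0.0237,-0.016,0.1595,0],[0.049,-0.024,-0.017,-0.0237,-0.016,0.1595,0],[0.049,-0.024,-0.017,-0.0237,-0.016,0.1595,0],[0.049,-0.024,-0.017,-0.0237,-0.016,0.1595,0],[0.049,-0.024,-0.017,-0.0237,-0.016,0.1595,0],[0.049,-0.024,-0.017,-0.0237,-0.016,0.1595,0]])

```text
time: 4.77
eef_pos: [0.5158, -0.2281, 0.1113]
tcp_rot: [[-0.996, 0.091, 0.002], [0.091, 0.996, -0.002], [-0.002, -0.002, -1.0]]
wrist_force: [-0.5, -0.3, 0.4]
finger_gap: 0.0005
```

```bash
python3 -c "
from h import *
rows((.515,-.225,.11,-.95),(.515,-.225,.11,-1.9))"
```

```text
t 4.77 tcp [ 0.5158 -0.2281  0.1113] yaw -0.091 z [ 0.002 -0.002 -1.   ] F [-0.5 -0.3  0.4] gap 0.001 j6 -2.02
[0.0011, 0.0031, 0.0013] [-0.0001, 0.0004, 0.1366]
[0.0011, 0.0031, 0.0013] [0.0001, 0.0004, 0.2878]
```

Request:
move_arm(commands=[[0,0,0,0,0,0.302,0],[0,0,0,0,0,0.302,0],[0,0,0,0,0,0.302,0],[0,0,0,0,0,0.302,0],[0,0,0,0,0,0.302,0],[0,0,0,0,0,0.302,0],[0,0,0,0,0,0.302,0],[0,0,0,0,0,0.302,0]])

```text
time: 5.43
eef_pos: [0.5157, -0.228, 0.1113]
tcp_rot: [[-0.461, 0.887, 0.001], [0.887, 0.461, -0.002], [-0.003, -0.0, -1.0]]
wrist_force: [-0.5, -0.2, -0.9]
finger_gap: 0.0002
```

```bash
python3 -c "
from h import *
rows((.513,-.225,.07,-1.99),(.513,-.225,.008,-1.99))"
```

```text
t 5.43 tcp [ 0.5157 -0.228   0.1113] yaw -1.091 z [ 0.001 -0.002 -1.   ] F [-0.5 -0.2 -0.9] gap 0.0 j6 -1.02
[0.004, -0.001, 0.0413] [0.0001, 0.0004, 0.143]
[0.0041, -0.0009, 0.1033] [0.0001, 0.0004, 0.143]
```

Request:
move_arm(commands=[[0.004,-0.001,0.01,0,0,0.143,0],[0.004,-0.001,0.02,0,0,0.143,0],[0.004,-0.001,0.03,0,0,0.143,0],[0.004,-0.001,0.04,0,0,0.143,0],[0.004,-0.001,0.05,0,0,0.143,0],[0.004,-0.001,0.06,0,0,0.143,0],[0.004,-0.001,0.08,0,0,0.143,0],[0.004,-0.001,0.103,0,0,0.143,0]])

```text
time: 6.1
eef_pos: [0.5142, -0.2259, 0.0086]
tcp_rot: [[0.406, 0.914, 0.004], [0.914, -0.406, -0.004], [-0.002, 0.005, -1.0]]
wrist_force: [0.1, -0.9, -1.1]
finger_gap: 0.0005
```

```bash
python3 - <<'E'
from h import *
rows((.513,-.225,.008,-1.99),(.54,-.165,.008,-1.99))
a=snap('top','t4.png');b=snap('side','s4.png')
v=np.hstack([cv2.resize(a[80:260,220:420],None,fx=2,fy=2),cv2.resize(b[130:310,270:450],None,fx=2,fy=2)])
cv2.imwrite('pics/v4.png',v[:,:,::-1])
E
```

```text
t 6.1 tcp [ 0.5142 -0.2259  0.0086] yaw -1.988 z [ 0.004 -0.004 -1.   ] F [ 0.1 -0.9 -1.1] gap 0.001 j6 -0.12
[0.0004, -0.0014, 0.0006] [0.0008, 0.0004, 0.0002]
[0.0661, -0.0011, 0.0005] [0.0008, 0.0004, 0.0002]
```

View pics/v4.png

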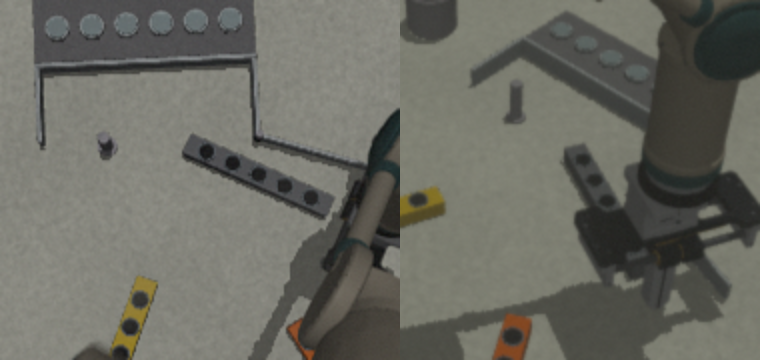

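The whole strip is visible in the top view: its nests run from crop (206,151) to (311,198), and its left end (188,146) points past the right of the post. The finger is behind its right end. I'll add a nest-based pose finder.

```bash
cat >> h.py <<'E'
def strip(im,name='top',roi=None,thr=48):
    """nest centres (dark round blobs on grey, not yellow/orange) -> world/bay"""
    hsv=cv2.cvtColor(im,cv2.COLOR_RGB2HSV);m=(im.max(2)<thr).astype(np.uint8)
    n,l,st,ce=cv2.connectedComponentsWithStats(m)
    out=[]
    for i in range(1,n):
        x,y,w,h,a=st[i]
        if 12<=a<=90 and w<=13 and h<=13 and a>.55*w*h and (roi is None or (roi[0]<ce[i][0]<roi[2] and roi[1]<ce[i][1]<roi[3])):
            p=ray(name,ce[i],.021);out.append((ce[i].round(1),p[:2].round(4),bay(p).round(4),int(a)))
    for o in out:print(*o)
    return out
E
python3 - <<'E'
from h import *
im=cv2.imread('pics/t4.png')[:,:,::-1]
for t in(40,48,56):print(t);strip(im,roi=(300,140,385,190),thr=t)
E
```

```text
40
[322.8 155.5] [ 0.6013 -0.0352] [-0.0188 -0.0717] 37
[335.9 161.3] [ 0.5863 -0.0682] [-0.0348 -0.1042] 33
[348.9 166.8] [ 0.5722 -0.1009] [-0.0499 -0.1365] 34
[361.6 172.7] [ 0.5569 -0.1329] [-0.0661 -0.168 ] 30
[374.8 178.6] [ 0.5419 -0.1659] [-0.0822 -0.2006] 27
48
[322.9 155.5] [ 0.6014 -0.0355] [-0.0188 -0.0719] 41
[336. 161.] [ 0.5871 -0.0685] [-0.0341 -0.1045] 37
[348.7 166.8] [ 0.5721 -0.1006] [-0.05   -0.1361] 39
[361.7 172.6] [ 0.5572 -0.1332] [-0.0659 -0.1683] 38
[375.1 178.5] [ 0.5421 -0.1667] [-0.082  -0.2013] 37
56
[322.9 155.4] [ 0.6016 -0.0354] [-0.0186 -0.0719] 42
[335.8 161. ] [ 0.587 -0.068] [-0.0342 -0.1041] 42
[348.7 166.7] [ 0.5723 -0.1005] [-0.0498 -0.136 ] 43
[361.9 172.4] [ 0.5576 -0.1335] [-0.0654 -0.1686] 41
[375.1 178.4] [ 0.5423 -0.1668] [-0.0818 -0.2014] 42
```

Request:
move_arm(commands=[[0.015,0,0.001,0,0,0.001,0],[0.027,0,0.001,0,0,0.001,0],[0.036,0,0.001,0,0,0.001,0],[0.045,0,0.001,0,0,0.001,0],[0.054,0,0.001,0,0,0.001,0],[0.063,0,0.001,0,0,0.001,0],[0.072,0,0.001,0,0,0.001,0],[0.08,0,0.001,0,0,0.001,0]])

```text
time: 6.87
eef_pos: [0.5447, -0.1498, 0.0067]
tcp_rot: [[0.405, 0.914, -0.0], [0.914, -0.405, -0.002], [-0.002, 0.001, -1.0]]
wrist_force: [-0.3, -0.5, -0.1]
finger_gap: 0.0009
```

```bash
python3 - <<'E'
from h import *
rows()
strip(snap('top','t5.png'),roi=(260,100,385,200))
E
```

```text
t 6.87 tcp [ 0.5447 -0.1498  0.0067] yaw -1.988 z [-0.    -0.002 -1.   ] F [-0.3 -0.5 -0.1] gap 0.001 j6 0.03
[303.  148.1] [0.6205 0.015 ] [ 0.0019 -0.0221] 39
[273. 153.] [0.6085 0.091 ] [-0.0079  0.0543] 20
[316.  153.5] [ 0.6065 -0.0179] [-0.0131 -0.0546] 38
[329.2 159.3] [ 0.5915 -0.0512] [-0.0292 -0.0874] 38
[342.3 164.9] [ 0.577  -0.0842] [-0.0446 -0.1199] 39
```

Request:
move_arm(commands=[[0.007,0,0,0,0,0,0],[0.014,0,0,0,0,0,0],[0.021,0,0,0,0,0,0],[0.028,0,0,0,0,0,0],[0.035,0,0,0,0,0,0],[0.042,0,0,0,0,0,0],[0.049,0,0,0,0,0,0],[0.055,0,0,0,0,0,0]])

```text
time: 7.58
eef_pos: [0.5669, -0.0997, 0.0063]
tcp_rot: [[0.405, 0.914, -0.001], [0.914, -0.405, -0.002], [-0.002, 0.0, -1.0]]
wrist_force: [-1.0, -0.9, 0.3]
finger_gap: 0.0007
```

```bash
python3 - <<'E'
from h import *
rows()
strip(snap('top','t6.png'),roi=(260,100,385,200))
E
```

```text
t 7.58 tcp [ 0.5669 -0.0997  0.0063] yaw -1.988 z [-0.001 -0.002 -1.   ] F [-1.  -0.9  0.3] gap 0.001 j6 0.13
[283.2 139.3] [0.6434 0.0653] [0.0263 0.0276] 38
[296.1 145. ] [0.6286 0.0324] [ 0.0105 -0.0049] 41
[309.3 150.6] [ 0.6139 -0.001 ] [-0.0052 -0.0379] 36
[273.  153.1] [0.6081 0.091 ] [-0.0083  0.0543] 20
[321.8 156.1] [ 0.5998 -0.0326] [-0.0203 -0.0691] 33
```

Request:
move_arm(commands=[[0.006,0,0,0,0,0,0],[0.012,0,0,0,0,0,0],[0.018,0,0,0,0,0,0],[0.024,0,0,0,0,0,0],[0.03,0,0,0,0,0,0],[0.035,0,0,0,0,0,0],[0.039,0,0,0,0,0,0]])

```text
time: 8.22
eef_pos: [0.5826, -0.0642, 0.0062]
tcp_rot: [[0.405, 0.914, -0.001], [0.914, -0.405, -0.002], [-0.002, 0.0, -1.0]]
wrist_force: [-0.2, -0.8, 0.1]
finger_gap: 0.0003
```

```bash
python3 - <<'E'
from h import *
rows()
strip(snap('top','t7.png'),roi=(250,100,385,200))
E
```

```text
t 8.22 tcp [ 0.5826 -0.0642  0.0062] yaw -1.988 z [-0.001 -0.002 -1.   ] F [-0.2 -0.8  0.1] gap 0.0 j6 0.19
[269.  133.2] [0.6594 0.1013] [0.0433 0.063 ] 40
[282.2 138.8] [0.6446 0.0678] [0.0275 0.03  ] 39
[295.  144.5] [0.6299 0.0353] [ 0.0118 -0.0021] 38
[273.  153.1] [0.6081 0.091 ] [-0.0083  0.0543] 20
[362.  190.5] [ 0.5117 -0.1333] [-0.1114 -0.167 ] 30
```

Step 1's condition should be met: the left end is at bay (0.056,0.088) and the right end at (-0.032,-0.092). Now to the robot side of the right part to push it in.

```bash
python3 - <<'E'
from h import *
p=world((-.065,-.06));q=world((.0045,-.072))
rows((*p,.06,-1.54),(*p,.008,-1.54),(*q,.008,-1.54))
E
```

```text
t 8.27 tcp [ 0.5829 -0.0636  0.0062] yaw -1.988 z [-0.    -0.002 -1.   ] F [ 0.1  0.3 -0. ] gap 0.001 j6 0.19
[0.0239, -0.0413, -0.0538] [0.0, 0.0003, -0.0713]
[0.024, -0.0414, -0.0018] [0.0, 0.0003, -0.0713]
[0.0432, 0.0265, -0.0018] [0.0, 0.0003, -0.0713]
```

Request:
move_arm(commands=[[-0.02,0,0,0,0,0,0],[-0.02,0,-0.03,0,0,0,0],[-0.02,-0.03,-0.054,0,0,-0.02,0],[0.01,-0.042,-0.054,0,0,-0.04,0],[0.024,-0.042,-0.054,0,0,-0.06,0],[0.024,-0.042,-0.054,0,0,-0.071,0],[0.024,-0.042,-0.02,0,0,-0.071,0],[0.024,-0.042,-0.002,0,0,-0.071,0]])

```text
time: 8.93
eef_pos: [0.5537, -0.0252, 0.0074]
tcp_rot: [[-0.029, 1.0, 0.0], [1.0, 0.029, -0.002], [-0.002, 0.0, -1.0]]
wrist_force: [-0.8, 0.4, -0.5]
finger_gap: 0.0008
```

```bash
python3 - <<'E'
from h import *
p=world((-.048,-.06));q=world((.0045,-.072))
rows((*p,.008,-1.54),(*q,.008,-1.54))
strip(snap('top','t8.png'),roi=(250,100,385,200))
E
```

```text
t 8.93 tcp [ 0.5537 -0.0252  0.0074] yaw -1.541 z [ 0.    -0.002 -1.   ] F [-0.8  0.4 -0.5] gap 0.001 j6 -0.2
[0.0003, 0.0181, -0.0006] [0.0, 0.0003, -0.0002]
[-0.0117, 0.0706, -0.0006] [0.0, 0.0003, -0.0002]
[268.8 133. ] [0.6597 0.1018] [0.0436 0.0635] 42
[273. 153.] [0.6082 0.0911] [-0.0081  0.0544] 21
```

Request:
move_arm(commands=[[0,0.012,0,0,0,0,0],[0,0.021,0,0,0,0,0],[-0.002,0.029,0,0,0,0,0],[-0.004,0.037,0,0,0,0,0],[-0.006,0.045,0,0,0,0,0],[-0.008,0.052,0,0,0,0,0],[-0.01,0.058,0,0,0,0,0],[-0.011,0.063,0,0,0,0,0]])

```text
time: 9.65
eef_pos: [0.6178, -0.0354, 0.0083]
tcp_rot: [[-0.028, 1.0, -0.0], [1.0, 0.028, -0.002], [-0.002, -0.0, -1.0]]
wrist_force: [0.0, -1.1, -0.5]
finger_gap: 0.0002
```

```bash
python3 - <<'E'
from h import *
rows()
a=snap('top','t9.png');b=snap('side','s9.png')
strip(a,roi=(230,100,385,200))
v=np.hstack([cv2.resize(a[80:260,220:420],None,fx=2,fy=2),cv2.resize(b[130:310,270:450],None,fx=2,fy=2)])
cv2.imwrite('pics/v9.png',v[:,:,::-1])
E
```

```text
t 9.65 tcp [ 0.6178 -0.0354  0.0083] yaw -1.542 z [-0.    -0.002 -1.   ] F [ 0.  -1.1 -0.5] gap 0.0 j6 -0.19
[267.  133.7] [0.6581 0.1065] [0.0422 0.0683] 40
[281.2 134.9] [0.6547 0.0703] [0.0377 0.0322] 40
[297.2 136.8] [0.6496 0.0297] [ 0.0313 -0.0082] 12
[347.  143.5] [ 0.6318 -0.0968] [ 0.0097 -0.1341] 12
[273. 153.] [0.6082 0.0911] [-0.0081  0.0544] 21
[289.7 158.8] [0.5933 0.0488] [-0.0244  0.0125] 37
```

View pics/v9.png

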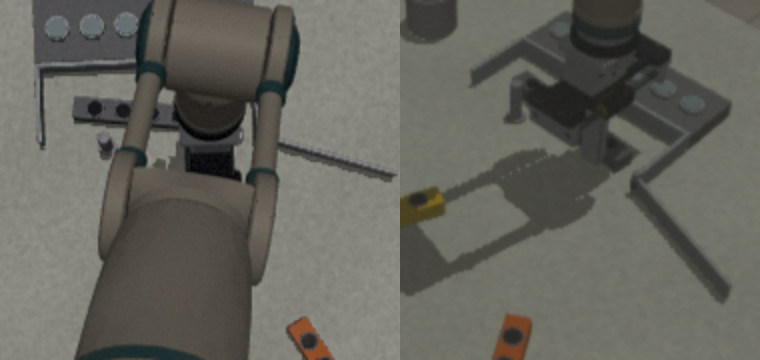

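The strip is nearly level in the bay: the left nests are at bay x 0.042 and 0.038, which puts the right end at about 0.02. I'll push a little more, then back off.

Request:
move_arm(commands=[[-0.001,0.005,0,0,0,0,0],[-0.001,0.01,0,0,0,0,0],[-0.001,0.01,0,0,0,0,0],[-0.001,-0.01,0,0,0,0,0],[-0.001,-0.04,0,0,0,0,0],[-0.001,-0.06,-0.04,0,0,0,0],[-0.001,-0.08,-0.08,0,0,0,0],[-0.001,-0.12,-0.08,0,0,0,0]])

```text
time: 10.42
eef_pos: [0.5059, -0.0406, 0.0935]
tcp_rot: [[-0.029, 0.999, 0.015], [1.0, 0.029, -0.005], [-0.006, 0.015, -1.0]]
wrist_force: [1.6, -1.3, 1.7]
finger_gap: 0.0007
```

```bash
python3 - <<'E'
from h import *
rows()
a=snap('top','t10.png');b=snap('side','s10.png')
strip(a,roi=(230,100,385,170))
strip(b,'side',roi=(310,130,440,260))
E
```

```text
t 10.42 tcp [ 0.5059 -0.0406  0.0935] yaw -1.542 z [ 0.015 -0.005 -1.   ] F [ 1.6 -1.3  1.7] gap 0.001 j6 -0.24
[266.6 133.8] [0.6578 0.1074] [0.0419 0.0692] 42
[280.9 134.2] [0.6566 0.071 ] [0.0396 0.0328] 42
[273.  152.9] [0.6086 0.091 ] [-0.0078  0.0543] 22
[355.1 184.8] [0.6551 0.0362] [ 0.037  -0.0019] 28
[365.8 192. ] [ 6.55e-01 -6.00e-04] [ 0.0359 -0.0387] 29
[376.2 199.2] [ 0.6543 -0.036 ] [ 0.0341 -0.0741] 29
```

Both ends are now inside at bay x ≈0.043 and 0.033, with centre y ≈0. The gate is next: the fingers go down on its shelf side, then sweep round the hinge.

```bash
cat >> h.py <<'E'
H=np.array([-.004,-.139])
def gp(g,r=.125,d=.015,z=.012):
    return (*world(H+r*np.array([-np.sin(g),np.cos(g)])-d*np.array([np.cos(g),np.sin(g)])),z,-1.54)
E
python3 - <<'E'
from h import *
p=gp(2.84,d=.035);print(p)
rows((*p[:2],.1,-1.54),p)
E
```

```text
(np.float64(0.6183549882473922), np.float64(-0.23186485640461127), 0.012, -1.54)
t 10.52 tcp [ 0.4925 -0.0384  0.0894] yaw -1.542 z [-0.004 -0.002 -1.   ] F [-0.1 -0.  -0.1] gap 0.001 j6 -0.24
[-0.197, 0.1202, -0.0108] [-0.0007, 0.0003, -0.0003]
[-0.1969, 0.1206, 0.0772] [-0.0007, 0.0003, -0.0003]
```

Request:
move_arm(commands=[[-0.04,0.024,-0.01,0,0,0,0],[-0.075,0.046,-0.01,0,0,0,0],[-0.11,0.067,-0.01,0,0,0,0],[-0.145,0.088,-0.01,0,0,0,0],[-0.175,0.107,-0.01,0,0,0,0],[-0.197,0.12,-0.01,0,0,0,0],[-0.197,0.12,-0.01,0,0,0,0],[-0.197,0.12,0.01,0,0,0,0]])

```text
time: 11.18
eef_pos: [0.6274, -0.2353, 0.0808]
tcp_rot: [[-0.027, 1.0, 0.006], [1.0, 0.027, -0.005], [-0.005, 0.006, -1.0]]
wrist_force: [0.8, 0.5, 0.1]
finger_gap: 0.0005
```

```bash
python3 - <<'E'
from h import *
p=gp(2.84,d=.035)
rows(p)
a=snap('top','t11.png');b=snap('side','s11.png')
strip(a,roi=(230,100,385,170))
v=np.hstack([cv2.resize(a[80:260,230:430],None,fx=2,fy=2),cv2.resize(b[130:310,290:470],None,fx=2,fy=2)])
cv2.imwrite('pics/v11.png',v[:,:,::-1])
E
```

```text
t 11.18 tcp [ 0.6274 -0.2353  0.0808] yaw -1.544 z [ 0.006 -0.005 -1.   ] F [0.8 0.5 0.1] gap 0.001 j6 -0.49
[0.0041, -0.0093, 0.0687] [0.0009, 0.0008, -0.0006]
[266.7 133.9] [0.6575 0.1073] [0.0416 0.069 ] 39
[281.  134.2] [0.6567 0.0708] [0.0397 0.0327] 39
[295.1 134.3] [0.6562 0.035 ] [ 0.0381 -0.0032] 39
[308.9 134.1] [ 6.564e-01 -3.000e-04] [ 0.0372 -0.0384] 39
[323.2 134.5] [ 0.6552 -0.0365] [ 0.0349 -0.0746] 38
[241.  146.5] [0.6255 0.1725] [0.0115 0.1352] 12
[273.2 153.2] [0.6079 0.0907] [-0.0084  0.054 ] 19
```

View pics/v11.png

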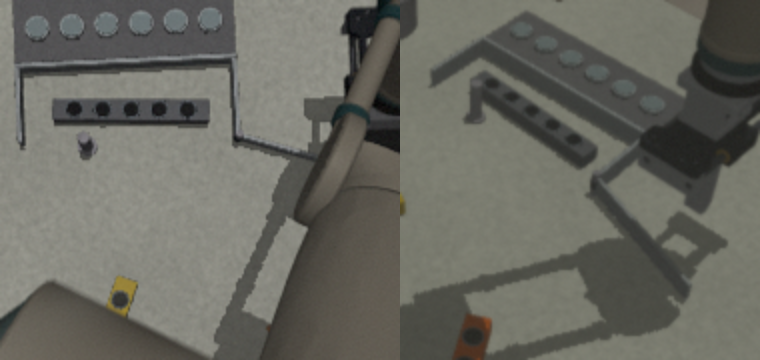

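The strip lies fully inside the bay (top crop nests (74,108)–(187,109)). The fingers hang on the shelf side of the gate, so I'm lowering them there.

Request:
move_arm(commands=[[0.002,0,0.035,0,0,0,0],[0.002,0,0.069,0,0,0,0],[0.002,0,0.069,0,0,0,0]])

```text
time: 11.53
eef_pos: [0.6189, -0.2276, 0.0037]
tcp_rot: [[-0.029, 0.999, -0.012], [1.0, 0.03, 0.004], [0.004, -0.012, -1.0]]
wrist_force: [-0.7, 0.4, -1.1]
finger_gap: 0.0005
```

```bash
python3 -c "
from h import *
rows(*[gp(g) for g in np.linspace(2.84,1.9,8)])"
```

```text
t 11.53 tcp [ 0.6189 -0.2276  0.0037] yaw -1.541 z [-0.012  0.004 -1.   ] F [-0.7  0.4 -1.1] gap 0.0 j6 -0.48
[0.0017, -0.0198, -0.0081] [-0.0019, -0.0006, -0.0002]
[0.0058, -0.0362, -0.0079] [-0.0019, -0.0006, -0.0002]
[0.0121, -0.0519, -0.0076] [-0.0019, -0.0006, -0.0002]
[0.0205, -0.0666, -0.0074] [-0.0019, -0.0006, -0.0002]
[0.0307, -0.08, -0.0072] [-0.0019, -0.0006, -0.0002]
[0.0427, -0.0919, -0.007] [-0.0019, -0.0006, -0.0002]
[0.0561, -0.1022, -0.0069] [-0.0019, -0.0006, -0.0002]
[0.0708, -0.1105, -0.0067] [-0.0019, -0.0006, -0.0002]
```

Request:
move_arm(commands=[[0.002,-0.02,0,0,0,0,0],[0.006,-0.036,0,0,0,0,0],[0.012,-0.052,0,0,0,0,0],[0.02,-0.067,0,0,0,0,0],[0.031,-0.08,0,0,0,0,0],[0.043,-0.092,0,0,0,0,0],[0.056,-0.102,0,0,0,0,0],[0.071,-0.11,0,0,0,0,0]])

```text
time: 12.2
eef_pos: [0.5119, -0.1626, 0.0113]
tcp_rot: [[-0.029, 1.0, 0.001], [1.0, 0.029, -0.003], [-0.003, 0.001, -1.0]]
wrist_force: [0.1, -0.4, -0.3]
finger_gap: 0.0001
```

```bash
python3 -c "
from h import *
rows(*[gp(g) for g in np.linspace(1.77,.9,8)])"
```

```text
t 12.2 tcp [ 0.5119 -0.1626  0.0113] yaw -1.542 z [ 0.001 -0.003 -1.   ] F [ 0.1 -0.4 -0.3] gap 0.0 j6 -0.46
[0.0179, -0.0115, -0.0008] [0.0002, 0.0005, -0.0003]
[0.033, -0.0155, -0.0008] [0.0002, 0.0005, -0.0003]
[0.0485, -0.0176, -0.0009] [0.0002, 0.0005, -0.0003]
[0.0641, -0.0177, -0.0009] [0.0002, 0.0005, -0.0003]
[0.0797, -0.0159, -0.001] [0.0002, 0.0005, -0.0003]
[0.0949, -0.0122, -0.001] [0.0002, 0.0005, -0.0003]
[0.1095, -0.0067, -0.0011] [0.0002, 0.0005, -0.0003]
[0.1233, 0.0007, -0.0011] [0.0002, 0.0005, -0.0003]
```

Request:
move_arm(commands=[[0.018,-0.011,0,0,0,0,0],[0.033,-0.015,0,0,0,0,0],[0.048,-0.018,0,0,0,0,0],[0.064,-0.018,0,0,0,0,0],[0.08,-0.016,0,0,0,0,0],[0.095,-0.012,0,0,0,0,0],[0.11,-0.007,0,0,0,0,0],[0.123,0.001,0,0,0,0,0]])

```text
time: 12.87
eef_pos: [0.5096, -0.0385, 0.0098]
tcp_rot: [[-0.029, 1.0, -0.0], [1.0, 0.029, -0.002], [-0.002, -0.0, -1.0]]
wrist_force: [0.3, -0.3, -0.2]
finger_gap: 0.0004
```

```bash
python3 - <<'E'
from h import *
rows(*[gp(g) for g in (.78,.64,.5,.37,.25,.15,.08,.04)])
b=snap('side','s12.png')
cv2.imwrite('pics/v12.png',cv2.resize(b[130:310,270:470],None,fx=3,fy=3)[:,:,::-1])
E
```

```text
t 12.87 tcp [ 0.5096 -0.0385  0.0098] yaw -1.541 z [-0.    -0.002 -1.   ] F [ 0.3 -0.3 -0.2] gap 0.0 j6 -0.24
[0.0116, 0.008, -0.0022] [-0.0001, 0.0004, -0.0002]
[0.0245, 0.0199, -0.0022] [-0.0001, 0.0004, -0.0002]
[0.0358, 0.0335, -0.0023] [-0.0001, 0.0004, -0.0002]
[0.0444, 0.0474, -0.0023] [-0.0001, 0.0004, -0.0002]
[0.0507, 0.0611, -0.0023] [-0.0001, 0.0004, -0.0002]
[0.0546, 0.073, -0.0023] [-0.0001, 0.0004, -0.0002]
[0.0567, 0.0816, -0.0023] [-0.0001, 0.0004, -0.0002]
[0.0576, 0.0866, -0.0023] [-0.0001, 0.0004, -0.0002]
```

View pics/v12.png

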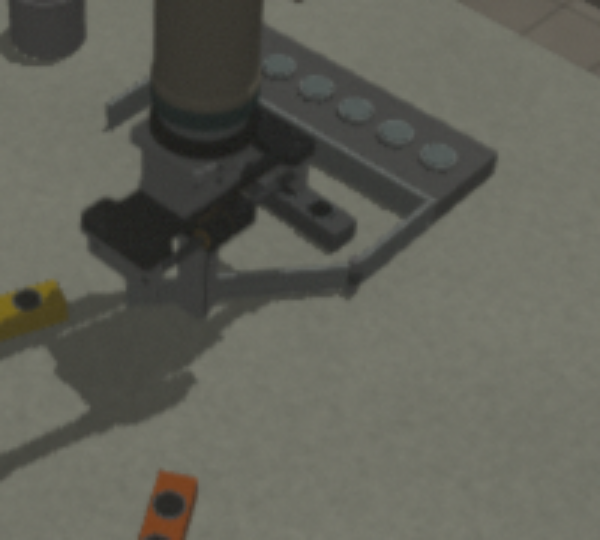

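The gate comes round with the fingers (side crop: from the hinge (352,280) to about (130,285)), well clear of the strip. I'll finish the swing, slowing at the end.

Request:
move_arm(commands=[[0.012,0.008,0,0,0,0,0],[0.025,0.02,0,0,0,0,0],[0.036,0.034,0,0,0,0,0],[0.044,0.047,0,0,0,0,0],[0.05,0.06,0,0,0,0,0],[0.054,0.072,0,0,0,0,0],[0.056,0.08,0,0,0,0,0],[0.057,0.085,0,0,0,0,0]])

```text
time: 13.58
eef_pos: [0.5941, 0.0197, 0.0092]
tcp_rot: [[-0.03, 1.0, 0.0], [1.0, 0.03, -0.002], [-0.002, 0.0, -1.0]]
wrist_force: [-0.1, -0.6, -0.5]
finger_gap: 0.0003
```

```bash
python3 -c "
from h import *
rows(gp(.0),gp(-.03))
strip(snap('top','t13.png'),roi=(230,100,385,170))"
```

```text
t 13.58 tcp [0.5941 0.0197 0.0092] yaw -1.541 z [ 0.    -0.002 -1.   ] F [-0.1 -0.6 -0.5] gap 0.0 j6 -0.11
[0.0026, 0.0054, -0.0028] [0.0001, 0.0004, -0.0002]
[0.003, 0.0092, -0.0028] [0.0001, 0.0004, -0.0002]
[273. 153.] [0.6082 0.0911] [-0.0081  0.0544] 21
```

Request:
move_arm(commands=[[0,0.003,0,0,0,0,0],[0,0.005,0,0,0,0,0],[0,0.006,0,0,0,0,0],[0,0.006,0,0,0,0,0]])

```text
time: 13.97
eef_pos: [0.5986, 0.0192, 0.0089]
tcp_rot: [[-0.028, 1.0, -0.001], [1.0, 0.028, -0.002], [-0.002, -0.001, -1.0]]
wrist_force: [0.9, -0.1, -0.1]
finger_gap: 0.0006
```

```bash
python3 -c "
from h import *
rows(gp(.0))"
```

```text
t 13.97 tcp [0.5986 0.0192 0.0089] yaw -1.543 z [-0.001 -0.002 -1.   ] F [ 0.9 -0.1 -0.1] gap 0.001 j6 -0.11
[0.0032, 0.0009, -0.0031] [-0.0001, 0.0004, -0.0004]
```

No stop force is felt yet, so the gate should be within a few hundredths of a radian of shut. I'll back off, clear the view and measure it.

Request:
move_arm(commands=[[0,-0.015,0,0,0,0,0],[0,-0.045,0,0,0,0,0],[0,-0.08,-0.03,0,0,0,0],[-0.02,-0.1,-0.06,0,0,0,0],[-0.06,-0.11,-0.09,0,0,0,0],[-0.1,-0.11,-0.1,0,0,0,0],[-0.14,-0.11,-0.1,0,0,0,0],[-0.18,-0.11,-0.1,0,0,0,0]])

```text
time: 14.63
eef_pos: [0.4941, -0.1582, 0.1114]
tcp_rot: [[-0.029, 1.0, 0.003], [1.0, 0.029, -0.004], [-0.004, 0.003, -1.0]]
wrist_force: [0.6, -0.0, -0.6]
finger_gap: 0.0004
```

Request:
move_arm(commands=[[-0.035,0,0,0,0,0,0],[-0.06,0,0,0,0,0,0],[-0.06,0,0,0,0,0,0]])

```text
time: 14.88
eef_pos: [0.496, -0.2217, 0.1096]
tcp_rot: [[-0.024, 1.0, 0.001], [1.0, 0.024, -0.006], [-0.006, 0.001, -1.0]]
wrist_force: [0.3, -0.1, 0.1]
finger_gap: 0.0005
```

```bash
python3 - <<'E'
from h import *
rows()
a=snap('top','t14.png');b=snap('side','s14.png')
strip(a,roi=(230,100,385,170))
v=np.hstack([cv2.resize(a[90:180,230:360],None,fx=3.3,fy=3.3,interpolation=cv2.INTER_CUBIC),cv2.resize(b[130:220,300:410],None,fx=3.3,fy=3.3,interpolation=cv2.INTER_CUBIC)])
cv2.imwrite('pics/v14.png',v[:,:,::-1]);print(v.shape)
E
```

```text
t 14.88 tcp [ 0.496  -0.2217  0.1096] yaw -1.547 z [ 0.001 -0.006 -1.   ] F [ 0.3 -0.1  0.1] gap 0.001 j6 -0.57
[266.7 133.8] [0.6579 0.1072] [0.042 0.069] 41
[281.  134.1] [0.6567 0.0708] [0.0397 0.0327] 41
[295.1 134.2] [0.6564 0.035 ] [ 0.0383 -0.0031] 40
[308.9 134. ] [ 6.566e-01 -2.000e-04] [ 0.0374 -0.0383] 40
[273. 153.] [0.6082 0.0911] [-0.0081  0.0544] 21
[332. 150.] [ 0.6153 -0.0586] [-0.0056 -0.0954] 13
[285. 153.] [0.6082 0.0607] [-0.0091  0.024 ] 13
[301. 152.] [0.6106 0.0201] [-0.008  -0.0167] 13
(297, 792, 3)
```

View pics/v14.png

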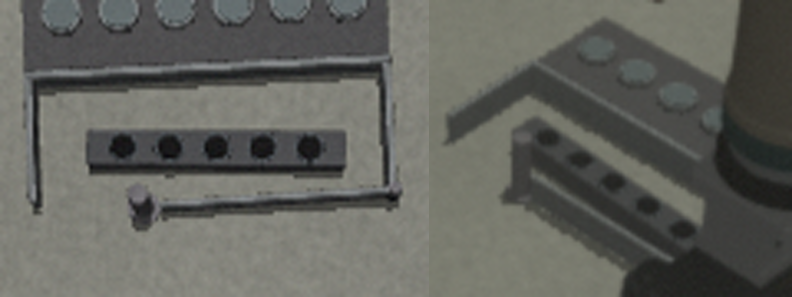

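In the top crop the strip is inside and the gate reaches the post (tip (162,208), hinge (395,190)). It measures about 0.035 rad open against the back wall, or 0.058 by the rougher post–hinge line. That is within 0.1, but I'll give it one more gentle push for margin.

```bash
python3 -c "
from h import *
rows((.52,.02,.11,-1.54),(.56,.02,.01,-1.54))"
```

```text
t 14.98 tcp [ 0.4949 -0.2168  0.1091] yaw -1.545 z [-0.001 -0.001 -1.   ] F [-0.9 -0.1 -0.1] gap 0.0 j6 -0.57
[0.2361, 0.0312, -0.0012] [-0.0002, 0.0002, -0.0007]
[0.2351, 0.0713, 0.0988] [-0.0002, 0.0002, -0.0007]
```

Request:
move_arm(commands=[[0.04,0.005,0,0,0,0,0],[0.08,0.01,0,0,0,0,0],[0.12,0.015,0,0,0,0,0],[0.16,0.02,0,0,0,0,0],[0.2,0.025,0,0,0,0,0],[0.235,0.031,0.02,0,0,0,0],[0.235,0.04,0.06,0,0,0,0],[0.235,0.05,0.097,0,0,0,0]])

```text
time: 15.65
eef_pos: [0.5385, 0.024, 0.0121]
tcp_rot: [[-0.035, 0.999, 0.002], [0.999, 0.035, -0.002], [-0.002, 0.002, -1.0]]
wrist_force: [0.0, -0.0, 0.0]
finger_gap: 0.0005
```

```bash
python3 -c "
from h import *
rows((.585,.02,.01,-1.54),(.605,.02,.01,-1.54))"
```

```text
t 15.65 tcp [0.5385 0.024  0.0121] yaw -1.536 z [ 0.002 -0.002 -1.   ] F [ 0. -0.  0.] gap 0.001 j6 -0.12
[-0.0056, 0.0463, 0.0023] [0.0004, 0.0003, 0.0006]
[-0.0063, 0.0663, 0.0023] [0.0004, 0.0003, 0.0006]
```

Request:
move_arm(commands=[[-0.005,0.02,0,0,0,0,0],[-0.005,0.04,0,0,0,0,0],[-0.005,0.05,0,0,0,0,0],[-0.005,0.056,0,0,0,0,0],[-0.005,0.06,0,0,0,0,0],[-0.005,0.063,0,0,0,0,0],[-0.005,0.065,0,0,0,0,0],[-0.005,0.065,0,0,0,0,0]])

```text
time: 16.32
eef_pos: [0.6012, 0.0171, 0.0118]
tcp_rot: [[-0.029, 1.0, -0.005], [1.0, 0.029, -0.002], [-0.001, -0.005, -1.0]]
wrist_force: [-4.5, 1.3, 3.4]
finger_gap: 0.0004
```

A 4.5 N reaction with the tool held short of its target means the gate is against its stop. Backing off straight, then clearing the view.

Request:
move_arm(commands=[[0,-0.006,0,0,0,0,0],[0,-0.02,0,0,0,0,0],[0,-0.05,0,0,0,0,0],[0,-0.08,-0.03,0,0,0,0],[-0.03,-0.1,-0.06,0,0,0,0],[-0.07,-0.11,-0.09,0,0,0,0],[-0.11,-0.11,-0.1,0,0,0,0],[-0.15,-0.11,-0.1,0,0,0,0]])

```text
time: 16.98
eef_pos: [0.4993, -0.1268, 0.1149]
tcp_rot: [[-0.03, 1.0, 0.007], [1.0, 0.03, -0.005], [-0.005, 0.007, -1.0]]
wrist_force: [0.6, 0.9, 0.3]
finger_gap: 0.0004
```

Request:
move_arm(commands=[[-0.04,0,0,0,0,0,0],[-0.08,0,0,0,0,0,0],[-0.09,0,0,0,0,0,0],[-0.09,0,0,0,0,0,0],[-0.09,0,0,0,0,0,0]])

```text
time: 17.4
eef_pos: [0.5004, -0.2152, 0.1112]
tcp_rot: [[-0.027, 1.0, -0.0], [1.0, 0.027, -0.002], [-0.002, -0.0, -1.0]]
wrist_force: [-0.3, 0.4, -0.7]
finger_gap: 0.0003
```

```bash
python3 - <<'E'
from h import *
rows()
a=snap('top','t15.png')
strip(a,roi=(255,125,330,140))
cv2.imwrite('pics/v15.png',cv2.resize(a[80:250,160:360],None,fx=3.5,fy=3.5,interpolation=cv2.INTER_CUBIC)[:,:,::-1])
E
```

```text
t 17.4 tcp [ 0.5004 -0.2152  0.1112] yaw -1.544 z [-0.    -0.002 -1.   ] F [-0.3  0.4 -0.7] gap 0.0 j6 -0.56
[266.6 133.9] [0.6576 0.1075] [0.0417 0.0693] 41
[281.  134.1] [0.6567 0.0708] [0.0397 0.0327] 41
[295.1 134.2] [0.6564 0.035 ] [ 0.0383 -0.0031] 40
[308.9 134. ] [ 6.566e-01 -2.000e-04] [ 0.0374 -0.0383] 40
[323.3 134.3] [ 0.6558 -0.0367] [ 0.0355 -0.0748] 41
```

View pics/v15.png

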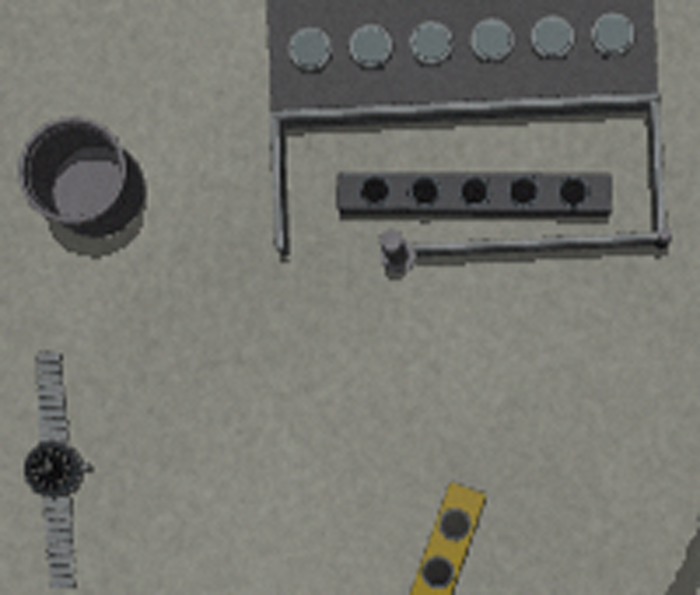

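The strip lies inside (nests (375,190)–(572,191)). The gate, from (410,250) to (662,240), is parallel to the back wall and meets the post. The cup and watch have not moved, and the tool is clear of everything, so I'm handing in.

```bash
python3 -c "
from h import *
print(sign_off())"
```

```text
the job is handed in; nothing more can be done
None
```

The grey strip is in the bay and the gate is shut. I handed the job in at about 17 s of the 72 s; `sign_off` gave no verdict.

**What I did:**
1. I pushed the strip forward and angled it with the two open fingertips.
2. I pushed its right end face until the left end was behind the post. The left end was then at bay (56, 88) mm and the right end at (-32, -92) mm.
3. I pushed the right end in, then swept the gate round from its shelf side and closed it.

**Last checks:**
- **Strip:** its ends are at about x = 43 mm and 34 mm in the bay frame, and its centre is at y = -3 mm. It looks flat on the bench.
- **Gate:** it met its stop with about 4.5 N of push. In the last picture it is parallel to the back wall and meets the post.
- **Cup and watch:** both are where they were. The tube tool was outside the last picture, but no move came near it.
- **Robot:** the arm and gripper touch nothing.

**What went wrong or disagreed:**
- The first quarter turn ran into the last joint's limit and tilted the tool about 10°. Nothing was touched, and I turned the other way round.
- Two estimates of the bay's yaw differed by about 0.02 rad. After the first closing push the gate read 0.035 or 0.058 rad open depending on which I used. I pushed again to the stop to be safe.

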